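Load a tin into the indexing slide and step it to the probe

TASK

Take the moisture tin that stands by itself on the table and set it upright, fully down, between the four posts of the sliding carriage, then swing the carriage's lever shut over the tin. Then grip the plunger knob, pull it up, slide the carriage one hole along the rail so that the tin stands in front of the probe, and let the pin go fully home in that next hole. Finish while still gripping the plunger knob with the pin home, and leave the other things on the table where they are.

Things in the scene. Friction and masses are not known exactly. Their poses are not given: they have to be found in the camera images.
- tin: round white-grey moisture tin with a lid (lid fixed), 57 mm in diameter, 38 mm tall, about 40 g; the only tin that stands alone on the table (the others are stacked, fixed, in two close clusters at the back). Origin at the centre of its underside, z up. It is round, so its yaw does not matter.
- slide_base: metal indexing slide fixed to the table: base plate 84 mm wide (its x), 307 mm long (its y from -0.127 to 0.180); a rail 30 mm wide, top 30 mm above the table, runs along y at x = 0. Index holes 13 mm wide in the rail at y = 0.07, 0.11, 0.15; the last two are in sight ahead of the carriage. Origin on the table; x to the back (probe side), y the way the carriage is to move, z up.
- carriage (a joint): position (m) of the carriage along the rail: about 0 at the start (pin in the first hole), 0.04 with the pin in the next hole (tin in front of the probe), 0.08 in the third; end stops -0.002 and 0.082. Steel plate 74 x 205 mm, top 42 mm above the table, carrying nest, lever and plunger; 1.5 mm of play either way with the pin in a hole. Sliding takes about 2 N.
- nest (a point): centre of the tin's place, on the carriage's top face (42 mm above the table). Four round posts 10 mm thick, 12.5 mm tall, with tapered tops, stand on the diagonals at (+-24.8, +-24.8) mm along slide_base's axes and leave a 60 mm circle between them; fingers that close along x of slide_base pass freely between the posts.
- lever (a joint): angle (rad) of the swing lever about an upright pivot 52 mm from the nest centre toward +y of slide_base: 0 = shut (arm along -y, over the tin), grows as it opens toward the robot (-x of slide_base), up to 1.9. Starts open, stays where left (0.04 N m friction). The arm's underside passes 3 mm above a seated tin's lid.
- lever_knob (a point): middle of the lever's upright round black knob, 14 mm in diameter and 30 mm tall (91 to 121 mm above the table), 55 mm from the pivot axis; this point is 106 mm above the table.
- plunger (a joint): lift (m) of the spring plunger on the carriage: 0 = pin fully home in a hole, about 0.010 = pin resting on the rail between holes, 0.014 = upper stop. A spring pushes it down with 5 N at 0, 8.5 N at the top.
- plunger_knob (a point): point on the axis of the plunger's round black knob, 24 mm in diameter, from 60 to 89 mm above the table while home; this point is 76 mm above the table then, and rises with the knob. It sits 140 mm from the nest centre toward +y of slide_base.
- groover: bystander: small brass-coloured curved grooving tool, 11 x 111 x 21 mm, lying on the table; origin under its centre
- wash_bottle: bystander: white squeeze bottle, 54 mm wide, 158 mm tall, standing; origin under its centre
- short_brush: bystander: flat wooden brush, 32 x 160 x 11 mm, lying; origin under its centre
- probe (a point): tip of the fixed black-ended probe behind the rail, 60 mm above the table; its bracket reaches 41 mm farther back and up to 70 mm above the table
There are look-alikes about, which are no part of the job. Leave any red or turquoise look-alike of the tin alone.

How it is judged:
By the outcome, as a careful person would: the job done as asked, in the order asked, and still so for the second after the job is handed in, while the arm keeps its last pose, push and grip.
It also fails if it takes over 51 s, if anything falls off the work surface, if the arm or the gripper's body presses on something with over 40 N, if the wrist force passes 120 N, or if a joint passes its speed limit or range.

ROBOT

A 6-joint arm with a two-finger parallel gripper is mounted at the origin on a cart in front of the work surface, level with it; the furniture and walls round the work are solid. World frame = base frame: x ahead of the robot, y to its left, z up, the work surface at z = 0. Lengths are in m, angles in degrees, forces in N, time in s.
With the tool pointing down it reaches from about 0.25 to 0.725 m from the base axis. Payload 9.7 kg.
Tool frame: the origin (TCP) lies where the fingers leave the gripper's body, on its centre line; the fingertips stand 73 mm ahead of it and the grasp point (between the pads) lies 54 mm ahead of it (arm.hold_point_z is the distance from the TCP to the grasp point, in m); z points along the fingers, y is the direction in which the jaws open and shut (so a half turn about z gives the same grasp; the last joint's range is limited). The gripper opens to 85 mm and grips with 20 to 120 N. Pads are 22 mm wide; open, the fingers measure 114 mm over their backs; the gripper's body (76 mm by 85 mm) begins 54 mm behind the grasp point. The pads swing forward as they close: fully open they stand 13 mm farther back than shut.
Start: joints at [-63.484, 4.979, 10.078, 95.1, 0, 90], TCP at [0.246, -0.492, 0.304] pointing down, gripper open.
Joint ranges: [-179.16, 179.16], [-48.56, 103.87], [-65.8, 70.77], [-126.05, 130.52], [-82.76, 87.17], [-180, 180]. Speed limits (degrees/s): [127.2, 127.2, 147.25, 180, 180, 180].

INTERFACE

Orientations are given as a 3x3 rotation matrix whose columns are the frame's x, y, z axes.
In Python, from workcell import sensors, viewer, sign_off, arm gives the robot as it stands.
- The arm moves only by the shell command python3 -m crank 'ROWS' [FORCE]. ROWS is a JSON object of lists of equal length, an entry for each row: "turn": the turn, a rotation vector about the tool's x, y, z in degrees, a list of three; "travel": the shift along the tool's x, y, z in mm, a list of three; "grip": the closure in counts, from 0 (fully open) to 255 (shut). In form: {"turn": [[rx, ry, rz], ...], "travel": [[x, y, z], ...], "grip": [grip, ...]}. A call has 1 to 12 rows; each row is the pose to reach, as a shift and turn from the pose commanded when the call began, along the tool's axes at that moment; what a row does not reach only later rows make up. A row lasts 1/10 s, in which the tool goes at most 50 mm and 8.59 degrees, less where a joint would pass 70% of its speed; a pose out of reach is approached as far as the arm can. A call with a gripper value outside its range is refused whole. The fingers move at their own pace and stop on an object; FORCE is the grip in N (left out, the last holds). Time passes only in rows, so rows that repeat a pose let the fingers close. It gives the time, the measured TCP pose, the force and the opening at its end, in the units of the state.
- sensors.observe(): the state, without advancing time (a new reading comes with each control period).
- viewer.capture(name): name is "scene" or "top" or "wrist"; returns (picture, depth): 420x560x3 uint8, blue, green, red; 420x560 float32, m along the optical axis (not along the pixel's ray), 0 where there is no reading.
- viewer.get_calibration(name): a dict with "fx", "fy", "cx", "cy" (pixels), "T" (4x4, takes a point from camera to world coordinates). Camera axes: x right, y down, z forward; pixel columns grow to the right and rows downward; lengths in m; the calibration is good to about 2 mm. The wrist camera is an equidistant fisheye: a pixel r from the principal point sees the ray r / f radians off the axis. A picture is of the moment at which its call begins: read the wrist's pose just before it. get_calibration takes no time and is no camera call; for the wrist camera it gives the pose at the moment of the call.
- sign_off(): hands the job in, once; it reports no verdict.
The state is a dict: "t": time; "q": joint angles; "qvel": joint speeds; "joint_efforts": joint torques, N m; "tcp_pos": TCP position; "orientation": TCP orientation; "ft_force": force on the tool from outside, world axes, zero at the start; "wrist_torque": the same for the moment, N m; "width": opening from 0.0 (shut) to 1.0 (fully open).
Only numpy, scipy, OpenCV 4.12 (cv2) and the standard library are available. Lean on these libraries where they do the work, as an engineer would, in place of code of your own. Each camera call takes 0.05 s, during which the arm holds its last target. There are 200 camera calls.

## Working session

There is one attempt and no reset: what is moved stays moved. The work goes in short steps, Python scripts to look and compute and a shell command to move; the robot and the scene stay as the last step left them, time stands still between calls to the robot, and variables do not carry over. Pictures are saved under pics/ and viewed, about 8 in all and at most 12, crops included, and the job is handed in when it is done.

```bash
ls; mkdir -p pics
python3 - <<'E'
from workcell import sensors, viewer, arm
import cv2,numpy as np
s=sensors.observe();print(s)
for n in("scene","top"):
    p,d=viewer.capture(n);cv2.imwrite(f"pics/{n}0.png",p);np.save(f"pics/{n}0d.npy",d)
    print(n,viewer.get_calibration(n))
E
```

```text
pics
{'t': 0.0, 'q': array([-6.34830663e+01,  5.01103253e+00,  1.00342060e+01,  9.50988691e+01,
        1.60503932e-03,  9.00000926e+01]), 'qvel': array([ 0.04822448, -0.04419001, -0.05892636,  0.03855982,  0.06182915,
       -0.00371775]), 'joint_efforts': array([-1.12375608e-03, -5.20392466e+01,  4.64807224e+01,  1.61880342e-02,
       -1.95975485e-05,  1.75677354e-05]), 'tcp_pos': array([ 0.24550158, -0.49202243,  0.30318143]), 'orientation': array([[ 8.94803186e-01,  4.46460456e-01, -5.64771192e-04],
       [ 4.46460812e-01, -8.94802389e-01,  1.19466275e-03],
       [ 2.80110620e-05, -1.32113624e-03, -9.99999127e-01]]), 'ft_force': array([-0.08305101, -0.15756242,  0.04654224]), 'wrist_torque': array([ 0.01985541,  0.0352196 , -0.00278997]), 'width': 1.003838264382637}
scene {'fx': 509.6421639892356, 'fy': 509.6421639892356, 'cx': 274.3268538702295, 'cy': 212.07345218232658, 'T': array([[-0.74612506, -0.51076738,  0.42709961,  0.09506773],
       [-0.66579323,  0.57631863, -0.47389472,  0.42327907],
       [-0.0040955 , -0.63794476, -0.77007124,  0.91890732],
       [ 0.        ,  0.        ,  0.        ,  1.        ]])}
top {'fx': 537.9516235885129, 'fy': 537.9516235885129, 'cx': 276.0460056743478, 'cy': 207.10085403268852, 'T': array([[-0.01361336, -0.98154786,  0.19073141,  0.33497135],
       [-0.99936851,  0.01961746,  0.02962651, -0.10640396],
       [-0.0328215 , -0.19020765, -0.98119509,  1.17122241],
       [ 0.        ,  0.        ,  0.        ,  1.        ]])}
```

View pics/scene0.png

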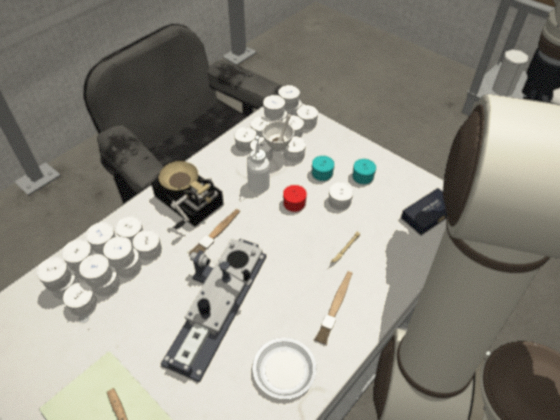

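View pics/top0.png

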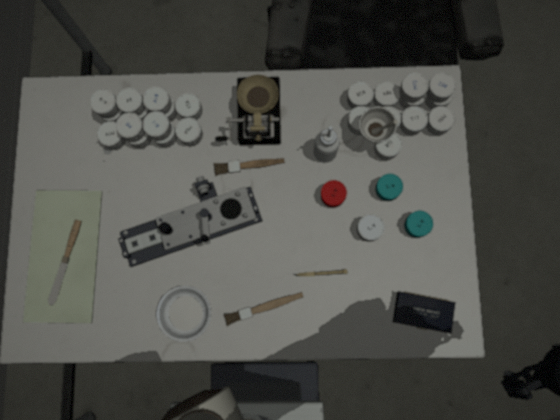

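Top view candidates for the tin are the white one alone at (370,228), red (334,193), turquoise (389,186) and (419,223), and the white one at the edge of the right cluster (388,147). I choose (370,228). The slide runs from (260,205) to (120,245), with the nest at about (231,208) and the plunger at about (165,228).

```bash
cat > h.py <<'E'
import numpy as np,cv2
from workcell import sensors,viewer
def ray(n,u,v,c=None):
    c=c or viewer.get_calibration(n); T=c["T"]
    a=np.array([(u-c["cx"])/c["fx"],(v-c["cy"])/c["fy"],1.])
    if n=="wrist":
        r=np.hypot(a[0],a[1]); k=np.sinc(r/np.pi)
        a=np.array([a[0]*k,a[1]*k,np.cos(r)])
    return T[:3,3],T[:3,:3]@a
def cast(n,u,v,z,c=None):
    o,d=ray(n,u,v,c); return o+d*(z-o[2])/d[2]
def proj(n,p,c=None):
    c=c or viewer.get_calibration(n);T=c["T"];q=T[:3,:3].T@(np.asarray(p)-T[:3,3])
    if n=="wrist":
        th=np.arctan2(np.hypot(q[0],q[1]),q[2]);s=th/np.hypot(q[0],q[1])
        return c["cx"]+c["fx"]*q[0]*s,c["cy"]+c["fy"]*q[1]*s
    return c["cx"]+c["fx"]*q[0]/q[2],c["cy"]+c["fy"]*q[1]/q[2]
E
python3 - <<'E'
from h import *
p=cv2.imread("pics/top0.png")
a=cv2.resize(p[175:275,110:270],None,fx=5,fy=5,interpolation=cv2.INTER_CUBIC)
a=cv2.convertScaleAbs(a,alpha=1.8,beta=10);cv2.imwrite("pics/c1.png",a)
hsv=cv2.cvtColor(p,cv2.COLOR_BGR2HSV)
g=p.max(2)
b=p[210:245,352:390];m=(b.min(2)>125).astype(np.uint8);
print(b[17,18],b[2,2])
s=cv2.imread("pics/scene0.png");b=np.hstack([cv2.resize(p[205:250,345:395],(400,360)),cv2.resize(s[170:215,315:365],(400,360))])
cv2.imwrite("pics/c2.png",b)
print("tin",cast("top",370,228,.038),cast("scene",341,191,.038))
print("nest",cast("top",231,208,.042),"pl",cast("top",165,228,.089),cast("scene",205,304,.089))
E
```

```text
[124 126 123] [116 122 121]
tin [ 0.50617836 -0.27069443  0.038     ] [ 0.51006668 -0.26895206  0.038     ]
nest [0.55444478 0.02436189 0.042     ] pl [0.50627445 0.15448438 0.089     ] [0.5045557 0.1611738 0.089    ]
```

View pics/c1.png

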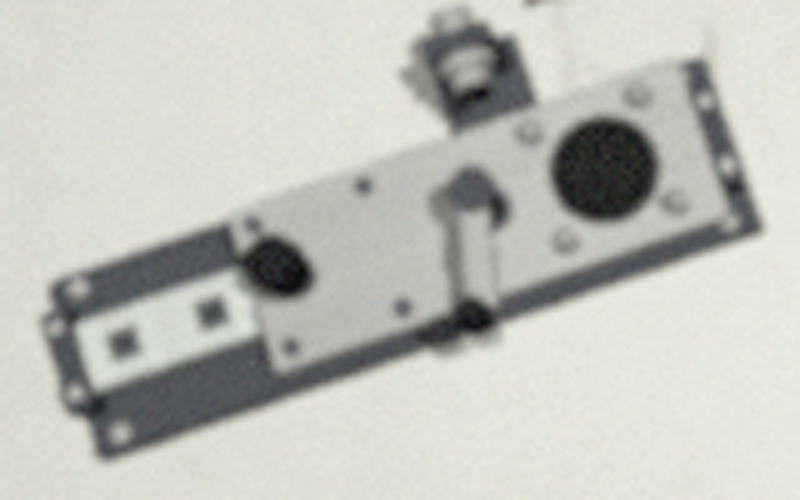

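View pics/c2.png

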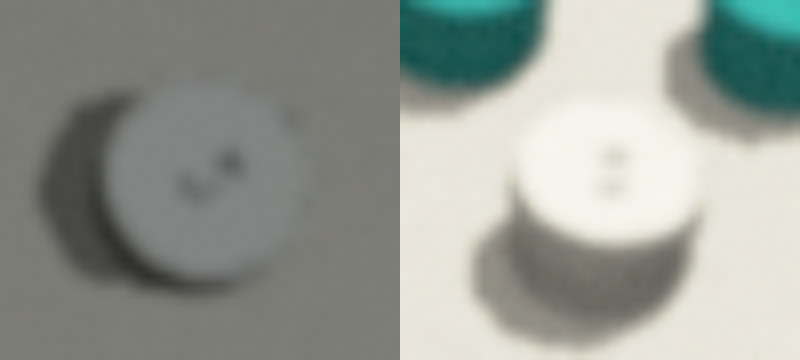

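c2 shows the lone white tin's lid at top (370.9,227.7) and scene (341,191.5). c1 shows the nest disc at (605,168), the posts around it, the plunger at (278,266), the lever knob at (475,315), the pivot at (472,195), and the holes at (212,314) and (123,344).

Run:
```python
from h import *
f=lambda u,v,z:cast("top",110+u/5,175+v/5,z)[:2]
n=f(605,168,.042);posts=np.mean([f(*q,.0545) for q in[(529,132),(638,95),(675,200),(565,240)]],0)
pl=f(278,266,.089);h2=f(212,314,.03);h3=f(123,344,.03);kn=f(475,315,.121);pv=f(472,195,.09)
for k,v in dict(n=n,posts=posts,pl=pl,h2=h2,h3=h3,kn=kn,pv=pv).items():print(k,v)
for a,b in((n,pl),(h2,h3),(n,h3),(posts,pl)):
    d=b-a;print(np.hypot(*d),"yaw",np.degrees(np.arctan2(-d[0],d[1])))
print("tin",cast("top",370.9,227.7,.038),cast("scene",341,191.5,.038))
print("kn-pv",np.hypot(*(kn-pv)))
c=viewer.get_calibration("wrist");s=sensors.observe()
print(c,s["orientation"].T@(c["T"][:3,3]-s["tcp_pos"]),s["orientation"].T@c["T"][:3,:3])
```

```text
n [0.55313444 0.02435879]
posts [0.55138678 0.02431083]
pl [0.50583679 0.1532354 ]
h2 [0.49476086 0.1955016 ]
h3 [0.48243762 0.23372888]
kn [0.47972791 0.06662004]
pv [0.53366437 0.07354191]
0.13728164592922218 yaw 20.15311003765505
0.040164500986687224 yaw 17.867642967573108
0.22098388556581952 yaw 18.657993018042937
0.13673458887616702 yaw 19.45868487223494
tin [ 0.50678509 -0.27262098  0.038     ] [ 0.50912534 -0.26770171  0.038     ]
kn-pv 0.05437880650099668
{'fx': 325.19226210127806, 'fy': 325.19226210127806, 'cx': 280.4221721273353, 'cy': 214.219995545404, 'T': array([[ 0.44663935, -0.85719803, -0.25636854,  0.31077083],
       [-0.89471304, -0.42834876, -0.12651449, -0.45972386],
       [-0.00136718,  0.28588263, -0.95826367,  0.37357128],
       [ 0.        ,  0.        ,  0.        ,  1.        ]])} [ 0.07283917  0.00015122 -0.07030156] [[ 2.18692263e-04 -9.58270365e-01 -2.85863358e-01]
 [ 9.99999959e-01  2.61765400e-04 -1.12465523e-04]
 [ 1.82601514e-04 -2.85863322e-01  9.58270383e-01]]
```

```bash
python3 -m crank '{"turn":[[0,0,-82.2],[0,0,-82.2],[0,0,-82.2],[0,0,-82.2],[0,0,-82.2],[0,0,-82.2],[0,0,-82.2],[0,0,-82.2],[0,0,-82.2],[0,0,-82.2],[0,0,-82.2]],"travel":[[334,-82,100],[334,-82,100],[334,-82,100],[334,-82,100],[334,-82,100],[334,-82,100],[334,-82,100],[334,-82,100],[334,-82,100],[334,-82,100],[334,-82,100]],"grip":[0,0,0,0,0,0,0,0,0,0,0]}'
python3 - <<'E'
from h import *
s=sensors.observe();print(s["tcp_pos"],s["orientation"].round(3),s["q"].round(1))
c=viewer.get_calibration("wrist");p,d=viewer.capture("wrist");cv2.imwrite("pics/w1.png",p)
print(proj("wrist",[.508,-.27,.038],c))
g=cv2.medianBlur(cv2.cvtColor(p,cv2.COLOR_BGR2GRAY),5)
u,v=proj("wrist",[.508,-.27,.038],c)
e=cv2.HoughCircles(g,cv2.HOUGH_GRADIENT,1.5,60,param1=80,param2=25,minRadius=25,maxRadius=70)
if e is not None:
  for a in e[0][:5]: print(a,cast("wrist",a[0],a[1],.038,c))
E
```

```text
t: 1.2
tcp_pos: [0.5078, -0.2694, 0.2034]
orientation: [[-0.322, 0.947, -0.001], [0.947, 0.322, 0.0], [0.001, -0.001, -1.0]]
ft_force: [-0.3, 0.1, -0.7]
width: 1.001
[ 0.50782163 -0.26937303  0.2033855 ] [[-0.322  0.947 -0.001]
 [ 0.947  0.322  0.   ]
 [ 0.001 -0.001 -1.   ]] [-27.9   7.6   1.8  84.3  -0.   43.3]
(np.float64(280.4196151998757), np.float64(218.18703231361877))
[281.25 215.25  38.5 ] [ 0.5078438  -0.26759263  0.038     ]
[404.25 159.75  35.35] [ 0.58241574 -0.19551076  0.038     ]
[455.25 248.25  65.8 ] [ 0.66140611 -0.24714117  0.038     ]
[251.25 317.25  34.6 ] [ 0.51313904 -0.36377812  0.038     ]
[ 98.25 260.25  55.9 ] [ 0.36632875 -0.36043923  0.038     ]
```

View pics/w1.png

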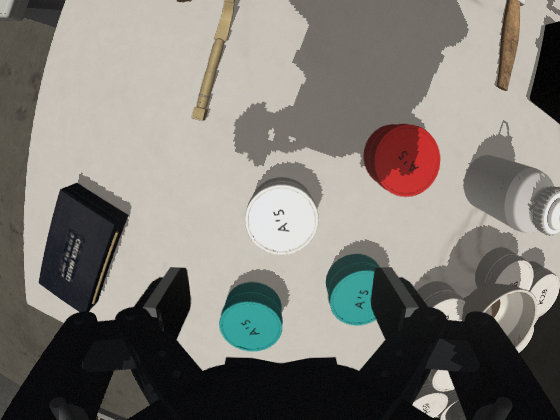

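The wrist view shows the white tin's lid at (282,218), within 2 px of where I predicted. Red is at (403,160) and turquoise at (251,325) and (355,297), all clear of the fingers. Descending and gripping.

```bash
python3 -m crank '{"turn":[[0,0,0],[0,0,0],[0,0,0],[0,0,0],[0,0,0],[0,0,0],[0,0,0],[0,0,0],[0,0,0],[0,0,0],[0,0,0],[0,0,0]],"travel":[[0,1,40],[0,1,80],[0,1,110],[0,1,127],[0,1,127],[0,1,127],[0,1,127],[0,1,127],[0,1,127],[0,1,127],[0,1,127],[0,1,127]],"grip":[0,0,0,0,0,150,150,150,150,150,150,150]}' 30
```

```text
t: 2.45
tcp_pos: [0.5095, -0.2698, 0.0787]
orientation: [[-0.32, 0.947, 0.003], [0.947, 0.32, -0.001], [-0.002, 0.002, -1.0]]
ft_force: [-1.0, -0.9, 5.8]
width: 0.626
```

```bash
python3 -m crank '{"turn":[[0,0,0],[0,0,0],[0,0,0],[0,0,0],[0,0,0],[0,0,0],[0,0,0],[0,0,0],[0,0,0],[0,0,0],[0,0,0]],"travel":[[0,0,-25],[0,0,-60],[0,0,-100],[30,20,-125],[62,45,-125],[94,70,-125],[126,92,-125],[156,114,-125],[184,134,-125],[184,134,-125],[184,134,-125]],"grip":[150,150,150,150,150,150,150,150,150,150,150]}' 30
python3 - <<'E'
from h import *
s=sensors.observe();print(s["tcp_pos"],s["width"],s["q"].round(1),s["qvel"].round(1))
c=viewer.get_calibration("wrist");p,d=viewer.capture("wrist");cv2.imwrite("pics/w2.png",p);np.save("pics/w2c.npy",c,allow_pickle=True)
y=np.array([-.32,.947]);x=np.array([.947,.32]);n=np.array([.552,.0243])
print("nest",proj("wrist",[*n,.042],c))
for a in(-1,1):
  for b in(-1,1):print(a,b,proj("wrist",[*(n+.0248*(a*x+b*y)),.0545],c))
print("pl",proj("wrist",[*(n+.14*y),.089],c))
E
```

```text
t: 3.55
tcp_pos: [0.5768, -0.0514, 0.2022]
orientation: [[-0.322, 0.947, 0.0], [0.947, 0.322, -0.0], [-0.0, 0.0, -1.0]]
ft_force: [-0.7, -0.5, -1.7]
width: 0.628
[ 0.57675099 -0.05143591  0.20220904] 0.6284709573796009 [-5.1  8.1  2.2 84.1 -0.  66.1] [-1.8 -0.3 -0.4  0.  -0.1 -0.4]
nest (np.float64(281.7022790299172), np.float64(110.01742650000423))
-1 -1 (np.float64(244.69689376221154), np.float64(146.55971040616703))
-1 1 (np.float64(244.2600806194631), np.float64(73.27454731561562))
1 -1 (np.float64(318.62391633229726), np.float64(146.77740304562445))
1 1 (np.float64(319.4827516504032), np.float64(73.55941991634845))
pl (np.float64(282.5132423640364), np.float64(-99.72733990790192))
```

View pics/w2.png

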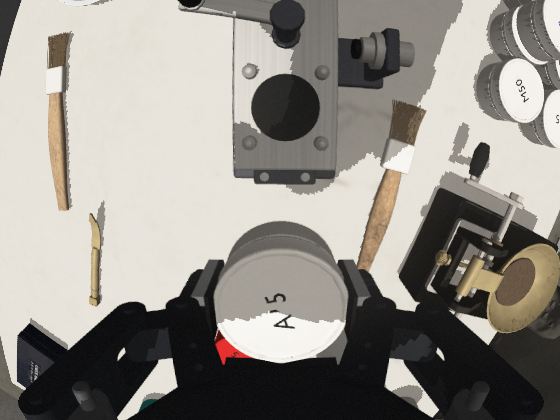

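Post tops are at (250,72), (322,73), (249,143) and (321,143), and the disc is at (285,107). The tin hangs centred between the fingers, spanning x from 214 to 347. The bystanders haven't moved.

Run:
```python
from h import *
c=np.load("pics/w2c.npy",allow_pickle=True).item()
p=cv2.imread("pics/w2.png");g=cv2.cvtColor(p,cv2.COLOR_BGR2GRAY)
m=(g[:180,240:330]<60).astype(np.uint8);k,l,st,ce=cv2.connectedComponentsWithStats(m)
for i in range(1,k):
  if st[i,4]>1000:print("disc",st[i],ce[i]+[240,0],cast("wrist",ce[i][0]+240,ce[i][1],.042,c))
P=[cast("wrist",*q,.0545,c) for q in[(250,72),(322,73),(249,143),(321,143)]]
n=np.mean(P,0)[:2];print(np.array(P).round(4),n)
R=sensors.observe();o=R["orientation"];d=o.T@(np.r_[n,.1207]-R["tcp_pos"]);print("tool delta",d)
e=(P[0]+P[1]-P[2]-P[3])[:2];print("yaw",np.degrees(np.arctan2(-e[0],e[1])),"tool",np.degrees(np.arctan2(-o[0,0],o[1,0])))
print("tin lid guess",[proj("wrist",R["tcp_pos"]+[0,0,-.041]+o@[0,b,0],c) for b in(-.0285,0,.0285)])
```

```text
disc [  28    0   37   48 1300] [286.38846154  22.16153846] [0.53432449 0.08635346 0.042     ]
disc [  12   74   68   67 3544] [285.29401806 107.18115124] [0.55371721 0.02701706 0.042     ]
[[ 0.5239  0.0418  0.0545]
 [ 0.569   0.0567  0.0545]
 [ 0.5385 -0.0039  0.0545]
 [ 0.5841  0.0117  0.0545]] [0.55386528 0.02656271]
tool delta [0.08192891 0.00377646 0.0814397 ]
yaw 18.07546928894393 tool 18.733441923977104
tin lid guess [(np.float64(210.02230721767108), np.float64(307.9126826753738)), (np.float64(279.4138693335009), np.float64(309.4310890421697)), (np.float64(348.8553668839252), np.float64(308.0973801661151))]
```

```bash
python3 -m crank '{"turn":[[0,0,0],[0,0,0],[0,0,0],[0,0,0],[0,0,0],[0,0,0],[0,0,0]],"travel":[[30,2,10],[60,3,30],[82,4,50],[82,4,60],[82,4,62],[82,4,62],[82,4,62]],"grip":[150,150,150,150,150,150,150]}' 30
python3 - <<'E'
from h import *
p,d=viewer.capture("wrist");cv2.imwrite("pics/w3.png",p)
E
```

```text
t: 4.3
tcp_pos: [0.5547, 0.0258, 0.1409]
orientation: [[-0.319, 0.948, 0.001], [0.948, 0.319, -0.0], [-0.001, 0.001, -1.0]]
ft_force: [0.1, 0.6, -0.0]
width: 0.627
```

View pics/w3.png

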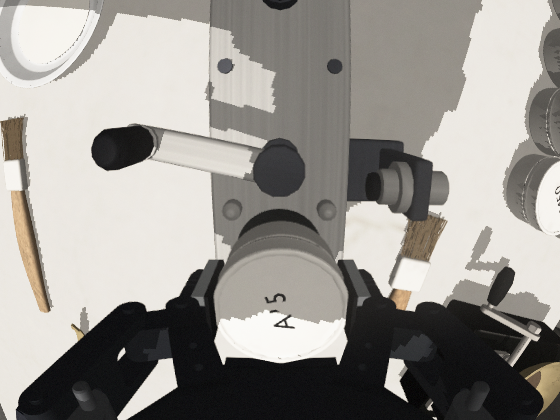

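The front posts at (232,209) and (326,210) straddle the tin evenly. The lever pivot is at (279,168) and its knob at (120,147). Lowering.

```bash
python3 -m crank '{"turn":[[0,0,0],[0,0,0],[0,0,0],[0,0,0],[0,0,0],[0,0,0]],"travel":[[0,0,6],[0,0,11],[0,0,15],[0,0,18],[0,0,20],[0,0,20]],"grip":[150,150,150,150,150,150]}' 30
```

```text
t: 4.95
tcp_pos: [0.554, 0.0269, 0.1207]
orientation: [[-0.321, 0.947, 0.0], [0.947, 0.321, -0.0], [-0.0, 0.0, -1.0]]
ft_force: [-3.7, 0.0, 6.2]
width: 0.628
```

```bash
python3 -m crank '{"turn":[[0,0,0],[0,0,0],[0,0,0],[0,0,0],[0,0,0],[0,0,0]],"travel":[[0,0,1],[0,0,1.5],[0,0,1.5],[0,0,1],[0,0,-2],[0,0,-2]],"grip":[150,150,130,100,40,0]}' 30
python3 - <<'E'
from h import *
s=sensors.observe();print(s["tcp_pos"],s["width"],s["ft_force"])
E
```

```text
t: 5.55
tcp_pos: [0.5543, 0.027, 0.1223]
orientation: [[-0.321, 0.947, 0.001], [0.947, 0.321, 0.0], [-0.0, 0.001, -1.0]]
ft_force: [-0.3, -1.0, -0.3]
width: 0.939
[0.5543464  0.02695012 0.12231742] 0.9387830053073396 [-0.29847882 -1.03883716 -0.25405974]
```

```bash
python3 -m crank '{"turn":[[0,0,0],[0,0,0],[0,0,0],[0,0,0],[0,0,0],[0,0,0]],"travel":[[0,0,-15],[0,0,-50],[0,0,-90],[0,0,-100],[0,0,-100],[0,0,-100]],"grip":[0,0,0,0,0,0]}' 30
python3 - <<'E'
from h import *
s=sensors.observe();print(s["tcp_pos"],s["q"].round(1))
c=viewer.get_calibration("wrist");p,d=viewer.capture("wrist");cv2.imwrite("pics/w4.png",p);np.save("pics/w4c.npy",c,allow_pickle=True);np.save("pics/w4d.npy",d)
print(proj("wrist",[.5537,.0268,.080],c),proj("wrist",[.4797,.0666,.121],c))
# lid height via depth
o=c["T"]
for du,dv in((0,0),(25,0),(-25,0),(0,22),(0,-22)):
    u,v=proj("wrist",[.5537,.0268,.080],c);u+=du;v+=dv
    O,D=ray("wrist",u,v,c);Dc=o[:3,:3].T@D;z=d[int(round(v)),int(round(u))]
    print((O+D*z/Dc[2]).round(4))
E
```

```text
t: 6.15
tcp_pos: [0.554, 0.0269, 0.2212]
orientation: [[-0.321, 0.947, -0.001], [0.947, 0.321, -0.0], [0.0, -0.001, -1.0]]
ft_force: [-0.9, -0.3, -0.6]
width: 1.002
[0.55399316 0.02689318 0.22123289] [ 2.8  4.8  0.7 86.   0.  74.1]
(np.float64(280.0593608241307), np.float64(227.6231571959184)) (np.float64(173.94065268199503), np.float64(144.0283653275576))
[0.5538 0.0266 0.0793]
[0.57   0.0323 0.0799]
[0.5374 0.0209 0.079 ]
[0.5591 0.0107 0.0787]
[0.5488 0.0414 0.0791]
```

View pics/w4.png

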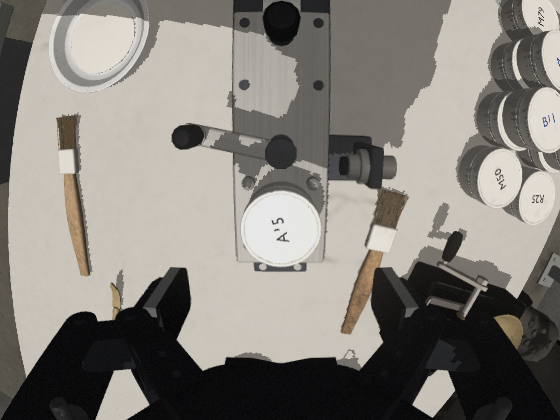

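The tin is seated: the lid is centred at (281,228) and level at about 0.079 m. The lever knob is at about (187,136), the pivot at (281,151) and the plunger knob at (282,22). Next I'll measure the knobs by depth.

Run:
```python
from h import *
c=np.load("pics/w4c.npy",allow_pickle=True).item();d=np.load("pics/w4d.npy");T=c["T"]
def cloud(u0,u1,v0,v1):
    P=[]
    for v in range(v0,v1):
        for u in range(u0,u1):
            if d[v,u]>0:
                O,D=ray("wrist",u,v,c);P.append(O+D*d[v,u]/(T[:3,:3].T@D)[2])
    return np.array(P)
for nm,b,zl in(("lever",(165,210,115,160),.117),("pivot",(262,300,130,170),.085),("plunger",(258,306,0,50),.084)):
    P=cloud(*b);Q=P[P[:,2]>zl];(cx,cy),r=cv2.minEnclosingCircle(Q[:,:2].astype(np.float32)*1000);print(nm,len(Q),P[:,2].max(),np.median(Q[:,2]),Q.mean(0),cx,cy,r)
```

```text
lever 453 0.12306577320079418 0.12059652098976997 [0.48344632 0.0713934  0.12032077] 482.8736572265625 71.16699981689453 7.0132880210876465
pivot 903 0.09421485893819587 0.09207474095276105 [0.53590541 0.07671538 0.0918744 ] 534.8360595703125 77.06078338623047 12.278312683105469
plunger 995 0.0912448405470177 0.08901698366075131 [0.50972134 0.15853239 0.08871636] 509.4523620605469 159.5907440185547 11.951743125915527
```

```bash
python3 -m crank '{"turn":[[0,0,0],[0,0,0],[0,0,0],[0,0,0],[0,0,0],[0,0,0],[0,0,0],[0,0,0],[0,0,0],[0,0,0],[0,0,0],[0,0,0]],"travel":[[32,-26,0],[65,-53,10],[65,-53,30],[65,-53,45],[65,-53,51],[65,-53,51],[65,-53,51],[65,-53,51],[65,-53,51],[65,-53,51],[65,-53,51],[65,-53,51]],"grip":[0,60,100,120,255,255,255,255,255,255,255,255]}' 25
```

```text
t: 7.4
tcp_pos: [0.4827, 0.0713, 0.1703]
orientation: [[-0.321, 0.947, -0.001], [0.947, 0.321, -0.0], [0.0, -0.001, -1.0]]
ft_force: [-3.0, -2.7, -13.3]
width: 0.149
```

```bash
python3 -m crank '{"turn":[[0,0,-8],[0,0,-16],[0,0,-24],[0,0,-32],[0,0,-40],[0,0,-48],[0,0,-56],[0,0,-56]],"travel":[[-7.6,-1.2,0],[-15.3,-1.3,0],[-22.9,-0.4,0],[-30.3,1.6,0],[-37.4,4.5,0],[-44,8.5,0],[-49.9,13.3,0],[-49.9,13.3,0]],"grip":[255,255,255,255,255,255,255,255]}' 25
python3 - <<'E'
from h import *
s=sensors.observe();print(s["tcp_pos"],s["ft_force"],s["wrist_torque"],s["q"].round(1))
R0=np.array([[-.321,.947,0],[.947,.321,0],[0,0,-1]])
r=R0.T@(s["tcp_pos"]-[.5372,.076,0]);print(r,np.hypot(r[0],r[1]),np.degrees(np.arctan2(-r[1],-r[0])))
E
```

```text
t: 8.2
tcp_pos: [0.5119, 0.028, 0.1703]
orientation: [[-0.965, 0.262, -0.001], [0.262, 0.965, -0.0], [0.001, -0.001, -1.0]]
ft_force: [-2.9, -2.9, -14.0]
width: 0.147
[0.51193778 0.02803022 0.17030756] [ -2.8568186   -2.89504298 -13.96064281] [-0.46885917  0.45291695  0.07587781] [  3.1  -0.6 -10.4  80.2  -0.   18.3]
[-0.03731821 -0.03932162 -0.17030756] 0.05421105498713522 46.49740512674699
```

```bash
python3 -m crank '{"turn":[[0,0,-8],[0,0,-16],[0,0,-24],[0,0,-32],[0,0,-40],[0,0,-47],[0,0,-49],[0,0,-49]],"travel":[[-7.6,-1.2,0],[-15.3,-1.3,0],[-22.9,-0.4,0],[-30.3,1.6,0],[-37.4,4.5,0],[-43.2,8,0],[-44.7,9,0],[-44.7,9,0]],"grip":[255,255,255,255,255,255,255,255]}' 25
python3 - <<'E'
from h import *
s=sensors.observe();print(s["ft_force"],s["wrist_torque"],s["q"].round(1))
R0=np.array([[-.321,.947,0],[.947,.321,0],[0,0,-1]])
r=R0.T@(s["tcp_pos"]-[.5372,.076,0]);print(r,np.hypot(r[0],r[1]),np.degrees(np.arctan2(-r[1],-r[0])))
E
```

```text
t: 9.0
tcp_pos: [0.5554, 0.0252, 0.1702]
orientation: [[-0.834, -0.552, -0.005], [-0.552, 0.834, -0.001], [0.005, 0.002, -1.0]]
ft_force: [-11.3, -4.3, -10.8]
width: 0.151
[-11.31717781  -4.2697395  -10.81396626] [-0.93971194  2.26681122 -0.04986983] [  2.6   5.5  -4.1  80.6  -0.  -30.9]
[-0.05394797  0.00096895 -0.17021405] 0.05395667026380189 -1.0289692177552392
```

```bash
python3 -m crank '{"turn":[[0,0,0],[0,0,0],[0,0,0],[0,0,0],[0,0,0],[0,0,0],[0,0,8],[0,0,14.8],[0,0,14.8],[0,0,14.8],[0,0,14.8],[0,0,14.8]],"travel":[[0,0,0],[0,0,0],[0,0,0],[0,0,-10],[0,0,-30],[0,0,-50],[-15,50,-50],[-36,95,-50],[-36,137,-50],[-36,137,-50],[-36,137,-50],[-36,137,-50]],"grip":[180,140,120,100,80,60,0,0,0,0,0,0]}' 25
python3 - <<'E'
from h import *
s=sensors.observe();print(s["tcp_pos"],s["orientation"].round(3))
c=viewer.get_calibration("wrist");p,d=viewer.capture("wrist");cv2.imwrite("pics/w5.png",p);T=c["T"]
v,u=np.mgrid[0:420:1,0:560:1];a=(u-c["cx"])/c["fx"];b=(v-c["cy"])/c["fy"];r=np.hypot(a,b);k=np.sinc(r/np.pi)/np.cos(r)
P=np.stack([a*k*d,b*k*d,d],-1)@T[:3,:3].T+T[:3,3]
for nm,q,R,lo,hi in(("pl",(.5095,.1594),.025,.084,.094),("knob",(.5543,.0255),.03,.115,.126),("pivot",(.537,.076),.02,.086,.096)):
    m=(np.hypot(P[...,0]-q[0],P[...,1]-q[1])<R)&(P[...,2]>lo)&(P[...,2]<hi)&(d>0)
    Q=P[m]
    if len(Q)>10:(x,y),rr=cv2.minEnclosingCircle(Q[:,:2].astype(np.float32)*1000);print(nm,len(Q),Q.mean(0).round(4),x,y,rr,np.median(Q[:,2]),u[m].mean(),v[m].mean())
E
```

```text
t: 10.2
tcp_pos: [0.5115, 0.1588, 0.2216]
orientation: [[-0.946, -0.324, 0.001], [-0.324, 0.946, 0.0], [-0.001, -0.0, -1.0]]
ft_force: [0.6, 1.0, -0.2]
width: 0.997
[0.51151235 0.15883389 0.22162384] [[-0.946 -0.324  0.001]
 [-0.324  0.946  0.   ]
 [-0.001 -0.    -1.   ]]
pl 930 [0.5081 0.1599 0.0887] 509.2723693847656 160.1166534423828 11.986947059631348 0.08896880829351679 283.77311827956987 227.2462365591398
knob 284 [0.5525 0.0264 0.1196] 553.8811645507812 24.99810218811035 6.998900890350342 0.12018871087956724 71.72887323943662 238.8943661971831
pivot 861 [0.5369 0.0734 0.0913] 538.575439453125 71.94786834716797 15.756546020507812 0.09174766843427862 151.5725900116144 226.9001161440186
```

View pics/w5.png

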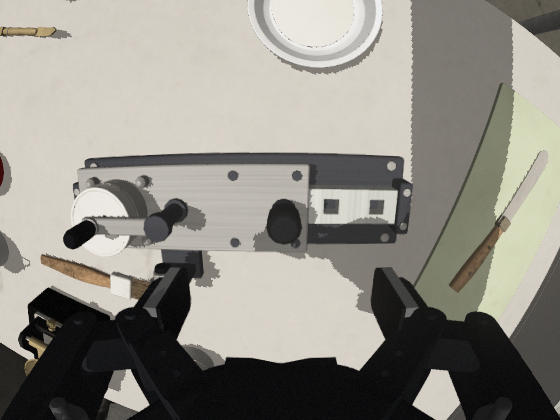

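The lever is shut: its knob at (80,233) lies over the tin lid, on the line from the plunger to the nest. The plunger knob is at (284,222), with the free holes at (331,207) and (376,207).

```bash
python3 -m crank '{"turn":[[0,0,0],[0,0,0],[0,0,0],[0,0,0],[0,0,0],[0,0,0],[0,0,0],[0,0,0],[0,0,0],[0,0,0],[0,0,0],[0,0,0]],"travel":[[1,1,40],[2,2,65],[2,2,80],[2,2,84],[2,2,84],[2,2,84],[2,2,84],[2,2,84],[2,2,84],[2,2,84],[2,2,84],[2,2,84]],"grip":[0,0,0,60,255,255,255,255,255,255,255,255]}' 60
```

```text
t: 11.45
tcp_pos: [0.5091, 0.1607, 0.1384]
orientation: [[-0.946, -0.324, 0.002], [-0.324, 0.946, 0.0], [-0.002, -0.0, -1.0]]
ft_force: [-1.2, -1.3, 5.5]
width: 0.257
```

```bash
python3 -m crank '{"turn":[[0,0,0],[0,0,0],[0,0,0],[0,0,0],[0,0,0]],"travel":[[0,0,-4],[0,0,-8],[0,0,-12],[0,0,-12.5],[0,0,-12.5]],"grip":[255,255,255,255,255]}' 60
```

```text
t: 11.95
tcp_pos: [0.509, 0.1606, 0.1493]
orientation: [[-0.946, -0.324, 0.001], [-0.324, 0.946, 0.0], [-0.001, -0.0, -1.0]]
ft_force: [6.5, 1.2, -8.5]
width: 0.257
```

```bash
python3 -m crank '{"turn":[[0,0,0],[0,0,0],[0,0,0],[0,0,0],[0,0,0],[0,0,0],[0,0,0],[0,0,0],[0,0,0]],"travel":[[0,4,0],[0,10,0],[0,17,0],[0,24,0],[0,31,0],[0,36,0],[0,40,0],[0,40,0],[0,40,0]],"grip":[255,255,255,255,255,255,255,255,255]}' 60
```

```text
t: 12.85
tcp_pos: [0.4961, 0.199, 0.1492]
orientation: [[-0.946, -0.325, 0.001], [-0.325, 0.946, 0.001], [-0.001, 0.001, -1.0]]
ft_force: [7.2, 3.3, -9.0]
width: 0.257
```

```bash
python3 -m crank '{"turn":[[0,0,0],[0,0,0],[0,0,0],[0,0,0],[0,0,0],[0,0,0]],"travel":[[0,0,3],[0,0,6],[0,0,9],[0,0,11.5],[0,0,12.5],[0,0,12.5]],"grip":[255,255,255,255,255,255]}' 60
python3 - <<'E'
from h import *
s=sensors.observe();print(s["tcp_pos"],s["ft_force"])
c=viewer.get_calibration("wrist");p,d=viewer.capture("wrist");cv2.imwrite("pics/w6.png",p)
p,d=viewer.capture("top");q=p[140:280,90:290];cv2.imwrite("pics/t6.png",cv2.convertScaleAbs(cv2.resize(q,None,fx=4,fy=4,interpolation=cv2.INTER_CUBIC),alpha=1.6))
E
```

```text
t: 13.45
tcp_pos: [0.4962, 0.1989, 0.1385]
orientation: [[-0.946, -0.324, 0.002], [-0.324, 0.946, 0.002], [-0.003, 0.001, -1.0]]
ft_force: [1.8, 1.4, 5.4]
width: 0.256
[0.49621418 0.19894213 0.13847099] [1.84480955 1.42599578 5.390818  ]
```

View pics/w6.png

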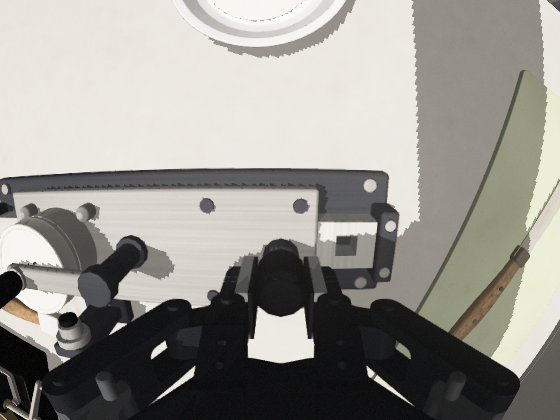

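The carriage is one hole along: only the last hole at (346,245) is still exposed, and the lever is over the tin beside the probe at (70,330). I'll check the knob height by depth.

Run:
```python
from h import *
s=sensors.observe();c=viewer.get_calibration("wrist");p,d=viewer.capture("wrist");T=c["T"]
v,u=np.mgrid[0:420,0:560];a=(u-c["cx"])/c["fx"];b=(v-c["cy"])/c["fy"];r=np.hypot(a,b);k=np.sinc(r/np.pi)/np.cos(r)
P=np.stack([a*k*d,b*k*d,d],-1)@T[:3,:3].T+T[:3,3]
for y,x in((270,281),(280,281),(288,281),(295,281),(290,270),(290,292),(250,281)):print((y,x),P[y,x].round(4),p[y,x])
print("plate",P[230,260],"hole",P[245,335])
m=(np.hypot(P[...,0]-.4962,P[...,1]-.1989)<.010)&(P[...,2]>.08)&(P[...,2]<.11);print(np.percentile(P[m][:,2],[10,50,90]),m.sum())
print(s["ft_force"],s["t"])
```

```text
(270, 281) [0.4852 0.1953 0.0859] [28 28 29]
(280, 281) [0.4882 0.1963 0.0888] [30 31 30]
(288, 281) [0.492  0.1976 0.0887] [32 32 32]
(295, 281) [0.495  0.1987 0.0891] [30 29 30]
(290, 270) [0.4942 0.1935 0.0891] [28 28 27]
(290, 292) [0.4908 0.2021 0.0898] [26 25 28]
(250, 281) [0.4848 0.1952 0.0654] [32 33 35]
plate [0.48654098 0.18385379 0.04261447] hole [0.48552455 0.22964417 0.03057259]
[0.08846629 0.08925964 0.08996986] 1430
[1.79283804 1.62752214 5.34856597] 13.55
```

View pics/t6.png

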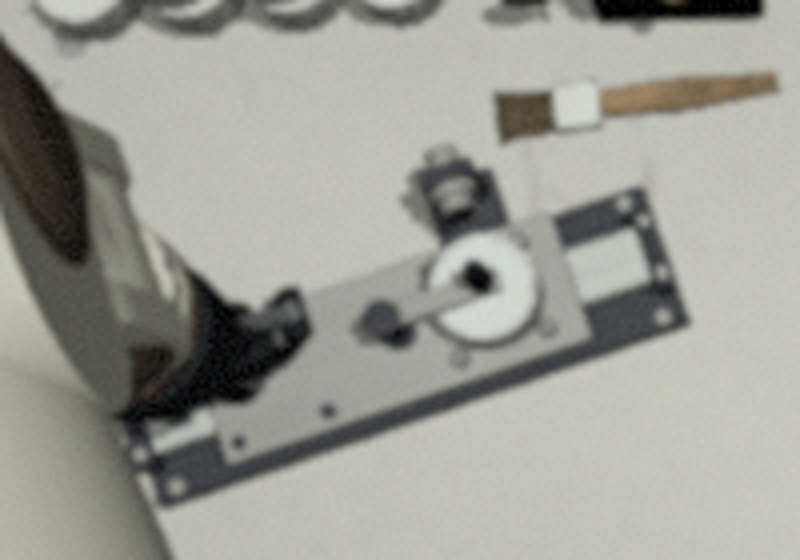

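The knob top is at 0.089 m, so the pin is home. In the top view, the tin at (485,288) is in front of the probe at (455,190), with the lever shut over it.

```bash
python3 -c "
from workcell import sign_off;print(sign_off())"
```

```text
the job is handed in; nothing more can be done
None
```

The job is done and handed in at about 13.6 s of robot time. I set the lone white tin down between the posts and swung the lever shut against its stop. Then I lifted the plunger, slid the carriage one hole along and lowered the pin, and I was still gripping the knob at hand-in.

Last checks:
- **Tin:** the lid was level, measuring 79–80 mm above the table before I shut the lever (80 mm expected).
- **Lever:** its knob lies over the tin, on the line between nest and plunger, to within the measuring error.
- **Carriage:** it moved 40.5 mm, within the 1.5 mm of play. Only the third hole is still exposed, and the tin stands in front of the probe.
- **Pin:** the knob top is at 89 mm, the height for fully home, and the gripper is back at its height from before the lift.
- **Forces:** the highest wrist force read at the end of a move was about 16 N, with the lever at its stop. At hand-in the wrist force was about 6 N.

No check failed. I did not measure the bystanders again at the end. The only one in the last top picture, a brush behind the rail, looked unmoved.

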